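Hold the spring board vise open at the board width

ROBOT

A 6-joint arm with a two-finger parallel gripper is mounted at the origin on the work surface. World frame = base frame: x ahead of the robot, y to its left, z up, the work surface at z = 0. Lengths are in mm, angles in rad, forces in N, time in s.
With the tool pointing down it reaches from about 325 to 1000 mm from the base axis. Payload 5.1 kg.
Tool frame: the origin (TCP) lies midway between the tips of the shut fingers; the grasp point (between the pads) lies 19 mm behind it (arm.pinch_z is the distance from the TCP to the grasp point, in mm); z points along the fingers, y is the line along which they close (so a half turn about z gives the same grasp; the last joint's range is limited). The gripper opens to 85 mm and grips with 20 to 120 N. Pads are 22 mm wide; open, the fingers measure 114 mm over their backs; the gripper's body (76 mm by 85 mm) begins 54 mm behind the grasp point. The pads swing forward as they close: fully open they stand 13 mm farther back than shut.
Start: joints at [-0.083, 0.124, 1.65, -0, 1.367, -0.083], TCP at [649.988, -0.028, 231.322] pointing down, gripper open.
Joint ranges: [-2.61, 2.61], [-1.02, 2.33], [0.03, 2.71], [-1.35, 4.49], [0.32, 2.68], [-2.91, 2.91]. Speed limits (rad/s): [2.57, 2.57, 3.14, 3.14, 3.14, 3.14].

INTERFACE

Orientations are given as [roll, pitch, yaw] about the fixed x, y, z axes, in that order (R = Rz(yaw) Ry(pitch) Rx(roll)).
In Python, from station import arm gives the robot as it stands. The module is installed in compiled form; this text tells all that it offers.
- The arm moves only by the tool send_rows, never from a script. Its argument "targets" is a list of rows, each a list of 2 entries, a list of its own where there are three numbers: the shift along the tool's x, y, z in cm, then the turn about the tool's z in degrees. A call has 1 to 10 rows; each row shifts and turns the commanded pose from where the row before left it, along the tool's axes as they then stand; what a row does not reach is not made up. A row lasts 1/12 s, in which the tool goes at most 41.7 mm and 7.16 degrees, less where a joint would pass 70% of its speed; a pose out of reach is approached as far as the arm can. A call is refused whole if a number of a shift passes 4.17 or a number of a turn 7.16, either way. A call with a gripper value outside its range is refused whole. "jaw" is the finger opening in cm, from 0 to 8.54, set as the call begins (left out, the last holds). The fingers move at their own pace and stop on an object; "force" is the grip in N (left out, the last holds). Time passes only in rows, so rows that do not move let the fingers close. It gives the time, the measured TCP pose, the force, the opening and the grip force at its end, in the units of the state.
- arm.get_state(): the state, without advancing time (a new reading comes with each control period).
- arm.grab_frame(name): name is "scene" or "side" or "wrist"; returns a dict with "frame" (384x512x3 uint8, red, green, blue), "depth" (384x512 float32, mm along the optical axis (not along the pixel's ray), 0 where there is no reading), "K" (3x3 intrinsics, pixels), "rvec" (rotation vector, rad) and "tvec" (3), from world to camera coordinates, as OpenCV has them; the wrist camera has in their place "T_tool_cam" (4x4, takes a point from camera to tool coordinates, whose origin is the TCP and whose axes are the flange's). Camera axes: x right, y down, z forward; pixel columns grow to the right and rows downward; lengths in mm; the calibration is good to about 2 mm. A picture is of the moment at which its call begins: read the wrist's pose just before it.
- arm.finish_job(): hands the job in; it is judged then, once.
The state is a dict: "clock": time; "joint_positions": joint angles; "qvel": joint speeds; "effort": joint torques, N m; "eef_pos": TCP position; "eef_rot": TCP orientation; "ft_force": force on the tool from outside, world axes, zero at the start; "ft_torque": the same for the moment, N m; "gripper_width": finger opening in mm; "gripper_force": force on a finger pad.
Only numpy, scipy, OpenCV 4.12 (cv2) and the standard library are available. Lean on these libraries where they do the work, as an engineer would, in place of code of your own. Each camera call takes 0.05 s, during which the arm holds its last target. There are 200 camera calls.

TASK

Get the spring vise ready for a circuit board: first slide it along the dark metal plate until its end block butts squarely against the steel fence, with its jaws still shut. Then take the sliding jaw by its upright tab and pull it towards the fence, against the springs, until its pointer lines up with the pointer of the width marker, and keep hold of it there: finish while holding the jaw open at the marker, so that I can lay the board in with both hands. Leave the width marker as it is set and the other things where they lie.

Things in the scene. Friction and masses are not known exactly. Their poses are not given: they have to be found in the camera images.
- plate: Dark grey metal plate with a grid of small holes, 300 (x) x 450 (y) x 12.7 high, fixed to the bench; origin at the centre of its underside, its top 12.7 above the bench. The plate may be turned a little; its y axis points at the fence.
- fence_face (a point): Middle of the fence's inner face, at plate-top level; same axes as the plate. The fence is a steel bar 160 long (plate x), 22 thick, 22 high, bolted on the plate near its +y end; its inner face looks to plate -y.
- vise: Loose spring board vise, about 0.9 kg, flat on the plate; 4 to 7 N slides it. Base 84 (x) x 190 (y) x 8; origin at the centre of its underside, z up, y pointing at the fence (within 9 degrees). Black fixed jaw (84 x 18, top at 34) at its -y end, end block (84 x 16, top at 32) at its +y end, flush with the base; two sprung rods between. Scale rail, 8 high, on its +x side to x = 58.
- vise_end (a point): Middle of the lower edge of the end block's outer face (+y end of the vise, 95 from its origin): it goes against the fence.
- vise_push (a point): Middle of the fixed jaw's outer face (-y end of the vise, 95 from its origin), 15 above the plate: where to push the vise towards the fence.
- vise_jaw (a joint): Opening of the jaws in m: 0 shut, up to 0.075. The sliding jaw (black block 84 x 18, top at 36 with its steel foot) moves along vise +y, towards the end block; springs pull it shut with 9 N at 0 and 100 N/m more (about 15 N at 0.058), so that the vise can be slid about by the tab with the jaws staying shut.
- pull_tab (a point): Grip point on the upright steel pull tab of the sliding jaw, 52 above the vise's underside; with the jaws shut it is 68 to the -y side of the vise's origin. The tab is 44 wide (vise x), 10 thick (vise y), from 36 to 67 above the underside. Jaw tops beside it are 34 to 36 high, so fingertips go down to about 38. Grip it across its thickness, from above.
- width_marker (a joint): Setting of the width marker in m, in the same measure as the jaw opening: the pointers line up when vise_jaw equals this. A small steel block, 14 x 12 x 12 with a black thumbscrew, clamped on the scale rail at the vise's +x side; set somewhere from 0.03 to 0.058, held by 40 N of friction.
- marker_pointer (a point): Tip of the width marker's pointer, 3 wide, 14 above the vise's underside, 52 to the +x side of the vise's centre line; same axes as the vise.
- jaw_pointer (a point): Tip of the sliding jaw's pointer, 3 wide, same height and distance from the centre line; moves with the jaw.
- phone: Leave alone: black phone 155 x 75 x 9, lying flat on the bench; origin at its underside.
- tweezers: Leave alone: steel tweezers 115 long, lying near the robot-side edge of the plate; origin at its underside.
- objective: Leave alone: aluminium microscope objective, diameter 24, 38 high, standing on the plate behind the fence; origin at its underside.
- post_foot: Leave alone: steel post on a round foot, diameter 31, 45 high, standing on the plate behind the fence; origin at its underside.
- dish: Leave alone: clear round dish, diameter 60, 14 high, on the bench; origin at its underside.
- board_tray: Leave alone: black tray 170 x 120 x 22 holding the circuit boards that will be inspected, on the bench; origin at its underside.
- driver: Leave alone: screwdriver 150 long, lying on the bench; origin at its underside.
- slide_box: Leave alone: grey flat slide box 85 x 100 x 32, on the bench; origin at its underside.
There are look-alikes about, which are no part of the job. What is shaped like the vise but orange is not meant.

How it is judged:
By the outcome, as a careful person would: the job done as asked, in the order asked, and still so for the second after the job is handed in, while the arm keeps its last pose, push and grip.
It also fails if it takes over 58 s, if anything falls off the work surface, if the arm or the gripper's body presses on something with over 40 N, if the wrist force passes 120 N, or if a joint passes its speed limit or range.

## Working session

There is one attempt and no reset: what is moved stays moved. The work goes in short steps, Python scripts to look and compute and a tool call to move; the robot and the scene stay as the last step left them, time stands still between calls to the robot, and variables do not carry over. Pictures are saved under pics/ and viewed, at most 10 in all, crops included, and the job is handed in when it is done.

Besides the shell and the picture viewer there is one more tool, called after "Request:" as name(argument=value, ...) on one line, values as JSON. send_rows: Moves the arm, as the interface text tells. Its arguments: {"type":"object","properties":{"targets":{"type":"array"},"jaw":{"type":"number"},"force":{"type":"number"}},"required":["targets"]}

```bash
mkdir -p pics
cat > h.py <<'E'
import numpy as np, cv2
from station import arm
def grab(n):
    s=arm.get_state(); f=arm.grab_frame(n)
    if 'rvec' in f:
        R=cv2.Rodrigues(np.array(f['rvec'],float))[0]; t=np.array(f['tvec'],float).ravel()
        f['Rwc']=R.T; f['c']=-R.T@t
    else:
        from scipy.spatial.transform import Rotation as Ro
        T=np.eye(4); T[:3,:3]=Ro.from_euler('xyz',s['eef_rot']).as_matrix(); T[:3,3]=s['eef_pos']
        M=T@np.array(f['T_tool_cam']); f['Rwc']=M[:3,:3]; f['c']=M[:3,3]
    return f
def ray(f,u,v):
    d=f['Rwc']@np.linalg.solve(np.array(f['K']),[u,v,1.]); return f['c'],d
def onz(f,u,v,z):
    c,d=ray(f,u,v); return c+d*(z-c[2])/d[2]
def dep(f,u,v):
    c,d=ray(f,u,v); return c+d*f['depth'][int(round(v)),int(round(u))]
def cloud(f):
    v,u=np.mgrid[0:384,0:512]; K=np.array(f['K'])
    d=np.stack([(u-K[0,2])/K[0,0],(v-K[1,2])/K[1,1],np.ones_like(u)],-1)*f['depth'][...,None]
    return d@f['Rwc'].T+f['c']
def save(n,im): cv2.imwrite('pics/'+n,im[...,::-1])
E
python3 - <<'E'
from h import *
import pickle
s=arm.get_state(); print(s)
F={n:grab(n) for n in('scene','side','wrist')}
pickle.dump(F,open('F0.pkl','wb'))
for n in F: print(n,F[n]['c'],F[n]['Rwc'][:,2])
a=np.hstack([F['scene']['frame'],F['side']['frame']]); 
save('scene.png',cv2.resize(F['scene']['frame'],(800,600)))
save('sw.png',cv2.resize(np.hstack([F['side']['frame'],F['wrist']['frame']]),(800,300)))
E
```

```text
{'clock': 0.0, 'joint_positions': array([-8.25834598e-02,  1.24502339e-01,  1.65171129e+00, -6.33955348e-06,
        1.36750328e+00, -8.26419741e-02]), 'qvel': array([-1.99883640e-07, -1.42649566e-05, -2.87837407e-04,  6.53567470e-04,
        1.56984252e-03,  2.57625220e-04]), 'effort': array([ 3.96925461e-04, -4.23608243e+01, -3.65454090e+01,  2.94756808e-05,
        6.89593100e-03,  2.82237529e-06]), 'eef_pos': array([6.49371555e+02, 3.19846542e-02, 2.30032772e+02]), 'eef_rot': array([-3.13947513e+00, -1.69167977e-04,  1.57085595e+00]), 'ft_force': array([-0.17324273, -0.25711656,  0.02042704]), 'ft_torque': array([ 0.00473362,  0.02160077, -0.00682071]), 'gripper_force': 0.0, 'gripper_width': 85.54428312563856}
scene [1395.77022467   65.00394664  876.37761219] [-0.76525149 -0.10054419 -0.63583097]
side [ 249.59947509 1132.04718773 1227.80278   ] [ 0.11442977 -0.71243248 -0.69234802]
wrist [650.41310799  69.52266823 373.71950299] [-0.00212395 -0.27002179 -0.96285187]
```

View pics/scene.png

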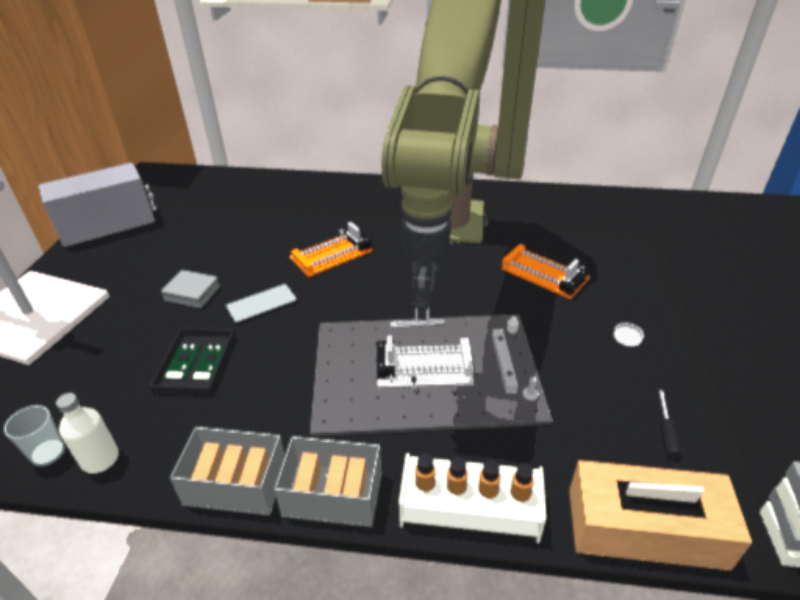

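View pics/sw.png

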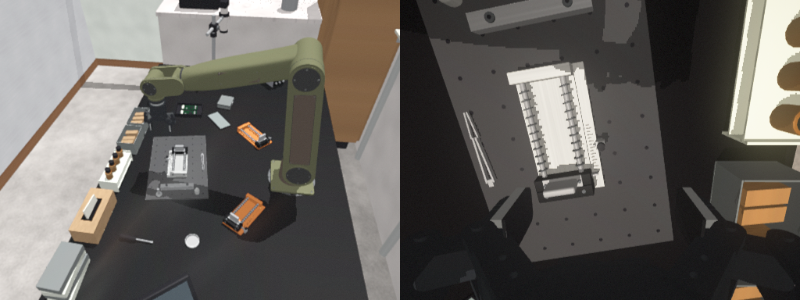

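The scene view shows the white vise at about (425,362) with the fence to its right (505,360). The wrist view shows the fence at the top and the jaw and tab at the bottom. I'll enlarge the wrist view next.

Run:
```python
from h import *
import pickle
F=pickle.load(open('F0.pkl','rb')); f=F['wrist']
save('w1.png',cv2.resize(f['frame'],(800,600)))
C=cloud(f); 
z=C[...,2]
print(np.percentile(f['depth'],[0,5,50,95]))
# height map classes
for lo,hi in((5,18),(18,26),(28,40),(40,56),(56,75),(75,100),(75,90)):
    m=(z>lo)&(z<hi)&(f['depth']>0); m[:, :]&=True
    print(lo,hi,m.sum(),np.round(C[m].mean(0),1) if m.sum() else '')
h=np.clip(z,0,90)/90*255
save('h.png',cv2.resize(cv2.applyColorMap(h.astype(np.uint8),cv2.COLORMAP_JET),(800,600)))
```

```text
[  0.          69.89086571 344.30180359 417.53581543]
5 18 59824 [592.8   4.8  13.8]
18 26 14142 [657.3  28.1  22. ]
28 40 6896 [606.5  68.8  35.8]
40 56 5723 [701.1 -35.7  47.2]
56 75 14397 [859.3   9.5  63.4]
75 100 2678 [819.8  -4.6  83.1]
75 90 2206 [809.9 -15.2  80.6]
```

View pics/w1.png

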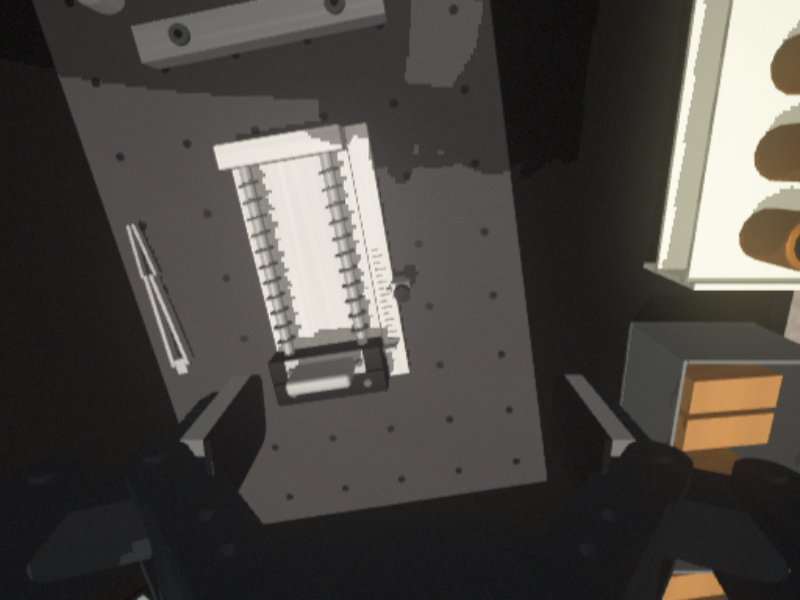

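View pics/h.png

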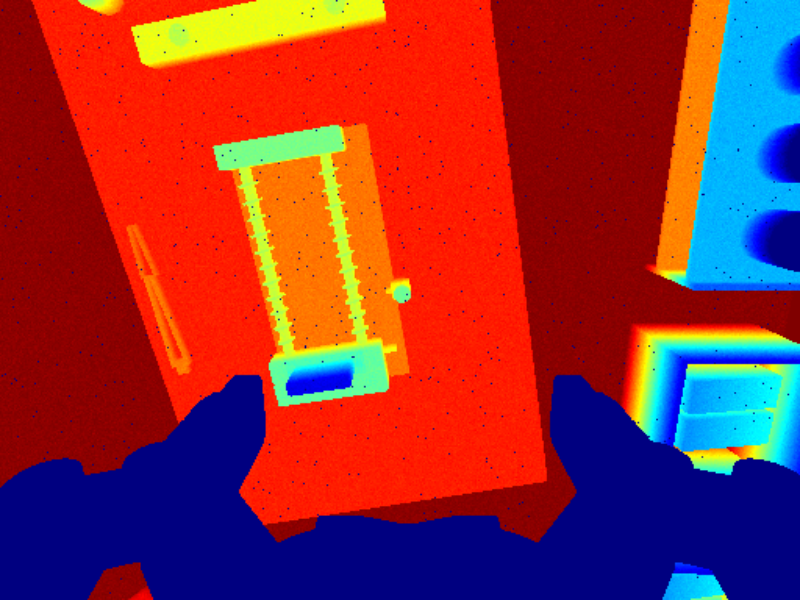

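The wrist view shows the fence's inner edge from (143,66) to (385,18), the end block at (215-345, 125-168), the tab at (285-352, 366-395), the jaw pointer at (393,349), and the marker at about (400,290) of 800x600. The depth separates these cleanly, so I'll measure from the cloud.

```bash
cat > meas.py <<'E'
from h import *
import sys
def rect(C,m,u0,v0,u1,v1):
    w=np.zeros(m.shape,bool); w[int(v0*.64):int(v1*.64),int(u0*.64):int(u1*.64)]=1
    m=(m&w).astype(np.uint8); n,l,st,_=cv2.connectedComponentsWithStats(m)
    if n<2: return None
    k=1+np.argmax(st[1:,4]); return C[l==k]
def report(name,P):
    (c,(a,b),th)=cv2.minAreaRect(P[:,:2].astype(np.float32)); box=cv2.boxPoints((c,(a,b),th))
    # long axis dir angle (near +x)
    e=box[1]-box[0]; g=box[2]-box[1]; L=e if np.hypot(*e)>np.hypot(*g) else g
    ang=np.degrees(np.arctan2(L[1],L[0])); ang=(ang+90)%180-90
    print(name,'n',len(P),'c',np.round(c,1),'size',np.round([a,b],1),'ang',round(ang,2),'z',np.round(np.percentile(P[:,2],[5,50,95]),1))
E
python3 - <<'E'
from meas import *
import pickle
F=pickle.load(open('F0.pkl','rb')); f=F['wrist']; C=cloud(f); z=C[...,2]; ok=f['depth']>0
pl=rect(C,ok&(z>5)&(z<20),400,380,540,470); print('plate z',pl.mean(0),pl.std(0))
report('fence',rect(C,ok&(z>31)&(z<40),100,0,400,80))
P=rect(C,ok&(z>31)&(z<40),100,0,400,80)
report('end',rect(C,ok&(z>40)&(z<50),200,110,360,180))
report('jawtop',rect(C,ok&(z>43)&(z<54),250,330,400,420))
report('tab',rect(C,ok&(z>72)&(z<90),270,340,370,410))
report('marker',rect(C,ok&(z>24)&(z<60),388,270,420,310))
P=rect(C,ok&(z>24)&(z<60),386,338,402,356); report('jp',P)
report('rail',rect(C,ok&(z>24)&(z<32),355,120,420,380))
# cross-check tab height with scene view
E
```

```text
plate z [ 701.17650785 -140.43491849   13.86881414] [33.53464452 24.06483019  0.70168939]
fence n 3500 c [555.2 156.3] size [159.8  22.5] ang 10.24 z [33.9 35.7 37.6]
end n 1366 c [565.3  79.9] size [83.6 16.2] ang 9.25 z [44.2 45.7 46.9]
jawtop n 1422 c [591.4 -81.7] size [83.8 36.7] ang 9.25 z [45.7 48.  51.1]
tab n 466 c [590.2 -72.5] size [43.4 10.2] ang 9.12 z [73.5 80.1 81.7]
marker n 176 c [643.5 -19.3] size [16.6 11.9] ang 9.67 z [26.5 44.8 47.5]
jp n 37 c [637.3 -65.4] size [7.6 3.4] ang 11.36 z [26.2 33.8 35.7]
rail n 21 c [643.9 -13.9] size [13.   1.2] ang 9.4 z [24.6 28.1 31.8]
```

Request:
send_rows(targets=[[[-1.81,-1.48,2.0],0],[[-1.81,-1.48,2.0],0],[[-1.81,-1.48,2.0],0],[[-1.81,-1.48,2.0],0],[[0,0,0],6.7],[[0,0,0],6.7],[[0,0,0],6.7],[[0,0,0],6.7],[[0,0,0],6.7],[[0,0,0],6.7]])

```text
clock: 0.98
eef_pos: [590.5, -72.4, 150.9]
eef_rot: [-3.141, 0.0, 0.863]
ft_force: [0.5, 0.2, -0.2]
gripper_width: 85.0
gripper_force: 0.0
```

Request:
send_rows(targets=[[[0,0,0],6.7],[[0,0,0],6.7],[[0,0,0],6.7],[[0,0,0],6.7],[[0,0,0],6.7],[[0,0,0],6.7],[[0,0,0],0.4],[[0,0,0],0],[[0,0,0],0],[[0,0,0],0]], jaw=5.0)

```text
clock: 1.82
eef_pos: [590.7, -72.4, 151.2]
eef_rot: [-3.142, 0.0, 0.162]
ft_force: [0.9, 0.6, 0.1]
gripper_width: 50.0
gripper_force: 0.0
```

Run:
```python
from meas import *
import pickle
s=arm.get_state(); print(s['clock'],s['eef_pos'],s['eef_rot'],s['gripper_width'],s['ft_force'])
f=grab('wrist'); pickle.dump(f,open('F1.pkl','wb'))
a=cv2.resize(f['frame'],(800,600)); save('w2.png',a)
F=pickle.load(open('F0.pkl','rb'))
C=cloud(f); z=C[...,2]
m=(f['depth']>0)&(z>75)&(z<84)&(abs(C[...,0]-590)<40)&(abs(C[...,1]+72)<30)
if m.sum(): report('tab',C[m])
for n in('scene','side'):
    g=F[n]; C=cloud(g); m=(g['depth']>0)&(C[...,2]>70)&(C[...,2]<90)&(abs(C[...,0]-590)<40)&(abs(C[...,1]+72)<40); print(n,m.sum()); 
    if m.sum(): report(n,C[m])
```

```text
1.8167 [590.7293835  -72.41862107 151.214786  ] [-3.14154693e+00  1.57508661e-04  1.62223759e-01] 49.96047836837003 [0.8872849  0.58532923 0.12817183]
tab n 750 c [590.1 -73. ] size [43.   9.5] ang 9.11 z [78.8 80.5 81.7]
scene 36
scene n 36 c [591.2 -74.2] size [45.9  6.4] ang 8.24 z [72.1 77.6 80.3]
side 31
side n 31 c [589.4 -70.4] size [40.9 18.8] ang 13.23 z [70.7 76.1 80.7]
```

View pics/w2.png

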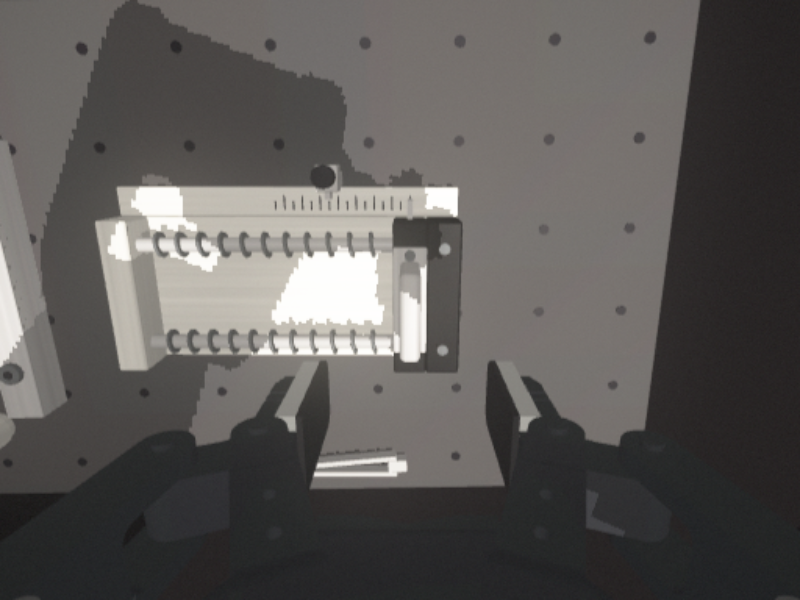

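The vise is seen square on, with the tab at (410,310), jaw pointer at about (409,207) and marker pointer below the thumbscrew at about (328,190). The tab is confirmed at (590.1,-73.0), top z 80. I'll descend and grip it.

Request:
send_rows(targets=[[[0,0.05,2.0],0],[[0,0,2.0],0],[[0,0,2.0],0],[[0,0,1.5],0],[[0,0,1.0],0],[[0,0,0.8],0],[[0,0,0.3],0],[[0,0,0],0],[[0,0,0],0]])

```text
clock: 2.62
eef_pos: [591.5, -73.0, 56.1]
eef_rot: [3.141, -0.001, 0.161]
ft_force: [-0.5, -0.0, -0.3]
gripper_width: 49.9
gripper_force: 0.0
```

Run:
```python
from h import *
import pickle
f=pickle.load(open('F1.pkl','rb'))
a=f['frame'][95:165,165:300]; save('c2.png',cv2.resize(a,(800,415),interpolation=cv2.INTER_CUBIC))
print(arm.get_state()['eef_pos'])
```

```text
[591.49381731 -73.03555505  56.10762455]
```

View pics/c2.png

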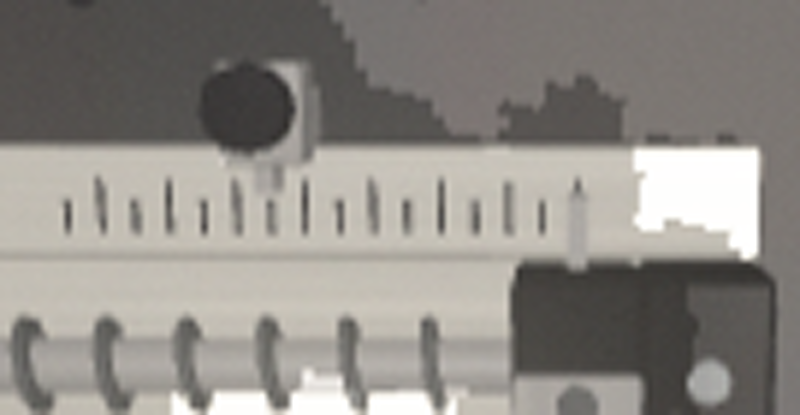

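The crop shows the jaw pointer at u≈578 (tip v≈195) and the marker pointer at u≈269 (tip v≈193). The tick spacing is about 34 px.

Run:
```python
from h import *
import pickle
f=pickle.load(open('F1.pkl','rb')); s=800/135
q=lambda u,v,z:onz(f,165+(u+.5)/s-.5,95+(v+.5)/s-.5,z)
a,b=q(578,195,27.5),q(269,193,27.5); y=np.array([-np.sin(np.radians(9.2)),np.cos(np.radians(9.2))])
print(a,b,(b-a)[:2]@y, np.linalg.norm(b-a))
print(np.linalg.norm(q(542,220,21.5)-q(68,220,21.5))/14)
print(dep(f,262,131),dep(f,210,126))
```

```text
[640.62974497 -64.69929238  27.5       ] [633.71834769 -20.82097476  27.5       ] 44.41888097464681 44.41929951216761
4.995689962260502
[638.24364424 -64.95522352  34.24470186] [635.11660401 -21.43869216  32.32380381]
```

Request:
send_rows(targets=[[[0,0,0.15],0],[[0,0,0],0],[[0,0,0],0],[[0,0,0],0],[[0,0,0],0],[[0,0,0],0],[[0,0,0],0],[[0,0,0],0]], jaw=0.5, force=40)

```text
clock: 3.28
eef_pos: [591.4, -73.4, 54.6]
eef_rot: [3.141, -0.001, 0.161]
ft_force: [-1.0, -3.0, 4.0]
gripper_width: 9.1
gripper_force: 41.7
```

```bash
cat >> meas.py <<'E'
def edge(P,ang,side,axis=1,trim=6):
    # sub-pixel-ish edge line: per-bin extreme, rotated frame, robust fit; returns angle, offset at middle (world dir)
    t=np.radians(ang); x=P[:,0]*np.cos(t)+P[:,1]*np.sin(t); y=-P[:,0]*np.sin(t)+P[:,1]*np.cos(t)
    lo,hi=x.min()+trim,x.max()-trim; bx=[];by=[]
    for b in np.arange(lo,hi,3):
        k=(x>=b)&(x<b+3)
        if k.sum()>2: bx.append(b+1.5); by.append(y[k].max() if side>0 else y[k].min())
    bx,by=np.array(bx),np.array(by); k=abs(by-np.median(by))<4
    for _ in range(3):
        p=np.polyfit(bx[k],by[k],1); k=abs(by-np.polyval(p,bx))<1.0
    return ang+np.degrees(np.arctan(p[0])), np.polyval(p,bx.mean()), k.sum()
E
python3 - <<'E'
from meas import *
import pickle
f=pickle.load(open('F0.pkl','rb'))['wrist']; C=cloud(f); z=C[...,2]; ok=f['depth']>0
P=rect(C,ok&(z>31)&(z<40),100,0,400,80)
print('fence in',edge(P,10,-1),'out',edge(P,10,1))
E_=rect(C,ok&(z>40)&(z<50),200,110,360,180)
print('end out',edge(E_,10,1),'in',edge(E_,10,-1))
J=rect(C,ok&(z>43)&(z<54),250,330,400,420); print('jaw',edge(J,10,1),edge(J,10,-1))
E
```

```text
fence in (np.float64(10.30065446062864), np.float64(46.638841750333235), np.int64(50)) out (np.float64(9.645026876205904), np.float64(67.8372245881692), np.int64(29))
end out (np.float64(9.293846558006575), np.float64(-11.829572687109502), np.int64(24)) in (np.float64(9.214757655804807), np.float64(-27.36371770317182), np.int64(24))
jaw (np.float64(9.263872099960349), np.float64(-165.18392651599663), np.int64(24)) (np.float64(9.29523799604357), np.float64(-200.74413897073126), np.int64(24))
```

Request:
send_rows(targets=[[[0,-0.05,0],-0.2],[[0,-0.1,0],-0.2],[[0,-0.15,0],-0.2],[[0,-0.2,0],-0.2],[[0,-0.2,0],-0.2],[[0,-0.2,0],0],[[0,-0.2,0],0],[[0,-0.2,0],0],[[0,-0.2,0],0],[[0,-0.2,0],0]])

```text
clock: 4.12
eef_pos: [588.9, -57.6, 54.6]
eef_rot: [3.138, -0.002, 0.178]
ft_force: [1.6, -7.5, 2.5]
gripper_width: 9.3
gripper_force: 41.5
```

Request:
send_rows(targets=[[[0,-0.25,0],0],[[0,-0.25,0],0],[[0,-0.25,0],0],[[0,-0.25,0],0],[[0,-0.25,0],0],[[0,-0.25,0],0],[[0,-0.25,0],0],[[0,-0.25,0],0],[[0,-0.2,0],0],[[0,-0.1,0],0]])

```text
clock: 4.95
eef_pos: [584.8, -34.8, 54.6]
eef_rot: [3.139, -0.002, 0.178]
ft_force: [1.3, -8.2, 3.2]
gripper_width: 9.1
gripper_force: 41.5
```

```bash
cat > look.py <<'E'
from meas import *
import pickle,sys
s=arm.get_state(); print(s['clock'],s['eef_pos'],s['eef_rot'],s['gripper_width'],s['ft_force'])
f=grab('wrist'); pickle.dump(f,open(sys.argv[1]+'.pkl','wb'))
save(sys.argv[1]+'.png',cv2.resize(f['frame'],(800,600)))
E
python3 look.py s1
```

```text
4.95 [584.76303506 -34.82016558  54.58204476] [ 3.13857882e+00 -1.79487058e-03  1.78273698e-01] 9.114744323087395 [ 1.33235352 -8.24152914  3.20980302]
```

View pics/s1.png

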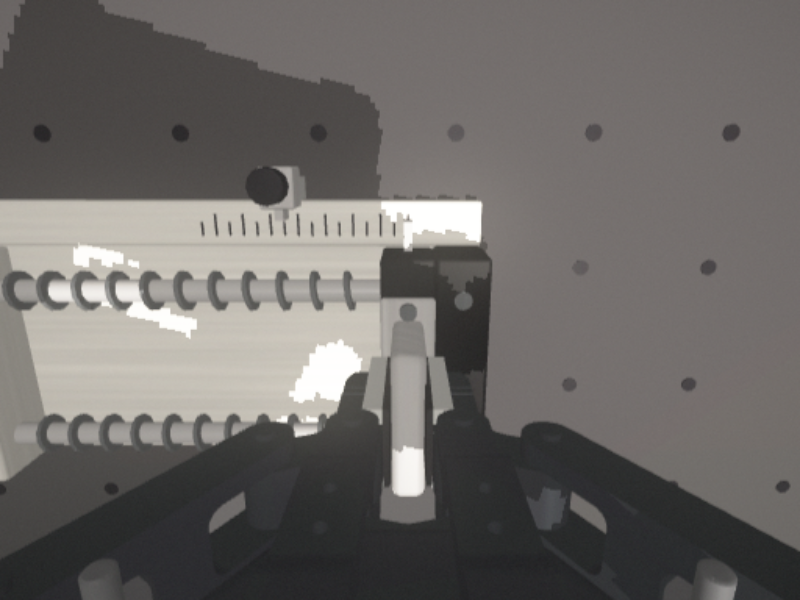

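The jaw is still shut against the fixed jaw, the hole row at v=133 is level with the rail edge at v=200 (square to the plate), and the pointers are at u=408 and u=282. About 19 mm remains.

Request:
send_rows(targets=[[[0,-0.1,0],0],[[0,-0.2,0],0],[[0,-0.2,0],0],[[0,-0.2,0],0],[[0,-0.2,0],0],[[0,-0.2,0],0],[[0,-0.2,0],0],[[0,-0.15,0],0],[[0,-0.1,0],0],[[0,-0.05,0],0]])

```text
clock: 5.83
eef_pos: [581.9, -19.2, 54.6]
eef_rot: [3.139, -0.002, 0.178]
ft_force: [1.4, -8.7, 3.7]
gripper_width: 9.0
gripper_force: 41.5
```

```bash
cat > trk.py <<'E'
from meas import *
import pickle,sys
# fence-end gap from scene & side clouds, marker offset in wrist image by template match vs s1
s=arm.get_state(); print(s['clock'],np.round(s['eef_pos'],2),np.round(s['eef_rot'],4),np.round(s['ft_force'],1))
f=grab('wrist'); g=pickle.load(open('s1.pkl','rb'))
pickle.dump(f,open('last.pkl','wb'))
A=cv2.cvtColor(f['frame'],cv2.COLOR_RGB2GRAY);B=cv2.cvtColor(g['frame'],cv2.COLOR_RGB2GRAY)
def tm(n,u0,v0,u1,v1):
    T=B[v0:v1,u0:u1]; R=cv2.matchTemplate(A[v0-6:v1+6,:],T,cv2.TM_CCOEFF_NORMED); _,m,_,l=cv2.minMaxLoc(R)
    k=l[0]; sub=0
    if 0<k<R.shape[1]-1:
        a,b,c=R[l[1],k-1:k+2]; sub=.5*(a-c)/(a-2*b+c)
    print(n,'du',round(k+sub-u0,2),'dv',l[1]-6,'score',round(m,3))
tm('ticks',128,136,250,151); tm('marker',157,104,195,142); tm('jawptr',252,138,272,160)
for n in('side','scene'):
    h=grab(n); C=cloud(h); pickle.dump(h,open('last_%s.pkl'%n,'wb'))
    m=(h['depth']>0)&(C[...,2]>30)&(C[...,2]<52)
    t=np.radians(10.3); y=-C[...,0]*np.sin(t)+C[...,1]*np.cos(t); x=C[...,0]*np.cos(t)+C[...,1]*np.sin(t)
    e=m&(C[...,2]>41)&(abs(y-25)<40)&(abs(x-571)<50); fe=m&(C[...,2]<38.5)&(abs(y-57)<14)&(abs(x-573)<85)
    if e.sum()>20: print(n,'endblock y',np.percentile(y[e],[2,50,98]).round(1),'fence y',np.percentile(y[fe],[2,50,98]).round(1))
E
python3 trk.py
```

```text
5.8333 [581.94 -19.17  54.56] [ 3.1385e+00 -1.7000e-03  1.7830e-01] [ 1.4 -8.7  3.7]
ticks du -0.0 dv 0 score 0.992
marker du -0.0 dv 0 score 0.999
jawptr du 0.01 dv 0 score 0.932
side endblock y [22.7 36.4 44.9] fence y [43.6 57.4 69.1]
scene endblock y [20.6 31.3 38.7] fence y [43.6 53.6 64.2]
```

Request:
send_rows(targets=[[[0,-0.05,0],0],[[0,-0.05,0],0],[[0,-0.05,0],0],[[0,-0.05,0],0],[[0,-0.05,0],0],[[0,0,0],0]])

```text
clock: 6.48
eef_pos: [581.5, -16.7, 54.6]
eef_rot: [3.139, -0.002, 0.178]
ft_force: [0.5, -8.6, 3.2]
gripper_width: 9.1
gripper_force: 41.5
```

```bash
python3 trk.py
```

```text
6.4833 [581.51 -16.73  54.57] [ 3.1387e+00 -1.7000e-03  1.7820e-01] [ 0.5 -8.6  3.2]
ticks du -0.0 dv 0 score 0.998
marker du -0.0 dv 0 score 0.999
jawptr du -0.02 dv 0 score 0.98
side endblock y [29.  38.  46.7] fence y [43.7 56.4 68.7]
scene endblock y [25.9 33.8 41.1] fence y [43.7 53.8 64.4]
```

Still shut and sliding, so I'll creep on in small steps.

Request:
send_rows(targets=[[[0,-0.04,0],0],[[0,-0.04,0],0],[[0,-0.04,0],0],[[0,-0.04,0],0],[[0,-0.04,0],0],[[0,0,0],0]])

```text
clock: 7.13
eef_pos: [581.2, -15.2, 54.6]
eef_rot: [3.138, -0.002, 0.178]
ft_force: [1.6, -9.0, 2.5]
gripper_width: 9.4
gripper_force: 41.5
```

```bash
python3 trk.py
```

```text
7.1333 [581.22 -15.18  54.57] [ 3.1378e+00 -1.8000e-03  1.7830e-01] [ 1.6 -9.   2.5]
ticks du 1.2 dv -1 score 0.89
marker du 1.4 dv 0 score 0.985
jawptr du 1.06 dv 0 score 0.898
side endblock y [29.1 37.9 46.7] fence y [43.7 58.  70.2]
scene endblock y [27.1 34.1 41.8] fence y [43.9 54.  64.3]
```

```bash
cat > ang.py <<'E'
from meas import *
import pickle
def railang(f,lo=118,hi=136):
    A=cv2.cvtColor(f['frame'],cv2.COLOR_RGB2GRAY).astype(float); us=[];vs=[]
    for u in list(range(4,150))+list(range(200,240)):
        g=np.diff(cv2.GaussianBlur(A[lo:hi,u:u+1],(1,3),0)[:,0]); k=g.argmax()
        if 0<k<len(g)-1 and g[k]>15:
            a,b,c=g[k-1:k+2]; us.append(u); vs.append(lo+k+.5+.5*(a-c)/(a-2*b+c))
    us,vs=np.array(us),np.array(vs); k=abs(vs-np.median(vs))<3
    for _ in range(3): p=np.polyfit(us[k],vs[k],1); k=abs(vs-np.polyval(p,us))<.5
    P=[onz(f,u,np.polyval(p,u),21.) for u in(10,240)]; d=P[0]-P[1]
    return round(np.degrees(np.arctan2(-d[0],d[1])),3), k.sum(), round(np.polyval(p,100),2)
if __name__=='__main__':
    for n in('s1','last'): print(n,railang(pickle.load(open(n+'.pkl','rb'))))
E
python3 ang.py
```

```text
s1 (np.float64(10.161), np.int64(186), np.float64(127.59))
last (np.float64(10.187), np.int64(186), np.float64(127.62))
```

Request:
send_rows(targets=[[[0,-0.05,0],0],[[0,-0.1,0],0],[[0,-0.1,0],0],[[0,-0.1,0],0],[[0,-0.1,0],0],[[0,-0.1,0],0],[[0,-0.1,0],0],[[0,-0.1,0],0],[[0,-0.05,0],0],[[0,0,0],0]], force=60)

```text
clock: 8.12
eef_pos: [579.9, -7.5, 54.6]
eef_rot: [3.138, -0.002, 0.178]
ft_force: [2.5, -9.2, 3.2]
gripper_width: 9.0
gripper_force: 62.7
```

```bash
python3 trk.py; python3 ang.py; cp last.pkl s2.pkl
```

```text
8.1167 [579.88  -7.46  54.64] [ 3.1375e+00 -1.9000e-03  1.7830e-01] [ 2.5 -9.2  3.2]
ticks du 15.02 dv 0 score 0.888
marker du 16.44 dv 0 score 0.941
jawptr du 0.51 dv 0 score 0.75
side endblock y [23.2 39.  49.8] fence y [43.8 57.2 69.5]
scene endblock y [13.1 33.5 41.8] fence y [43.9 53.7 64.1]
s1 (np.float64(10.161), np.int64(186), np.float64(127.59))
last (np.float64(10.196), np.int64(178), np.float64(127.63))
```

The vise has stopped at the fence and stays square, and the jaw is opening. About 34 mm remains, so I'll pull 32 mm and measure again.

Request:
send_rows(targets=[[[0,-0.1,0],0],[[0,-0.15,0],0],[[0,-0.2,0],0],[[0,-0.2,0],0],[[0,-0.2,0],0],[[0,-0.2,0],0],[[0,-0.2,0],0],[[0,-0.2,0],0],[[0,-0.2,0],0],[[0,-0.2,0],0]])

```text
clock: 9.1
eef_pos: [576.7, 10.2, 54.6]
eef_rot: [3.136, -0.002, 0.178]
ft_force: [1.5, -11.4, 1.9]
gripper_width: 9.0
gripper_force: 62.7
```

Request:
send_rows(targets=[[[0,-0.2,0],0],[[0,-0.2,0],0],[[0,-0.2,0],0],[[0,-0.2,0],0],[[0,-0.2,0],0],[[0,-0.15,0],0],[[0,-0.1,0],0],[[0,-0.1,0],0],[[0,0,0],0],[[0,0,0],0]])

```text
clock: 9.93
eef_pos: [574.6, 23.4, 54.6]
eef_rot: [3.136, -0.002, 0.179]
ft_force: [3.5, -12.1, 1.9]
gripper_width: 9.0
gripper_force: 62.6
```

```bash
python3 trk.py; python3 ang.py
python3 - <<'E'
from h import *
import pickle
f=pickle.load(open('last.pkl','rb'))
save('c3.png',cv2.resize(f['frame'][95:175,200:320],(780,520),interpolation=cv2.INTER_CUBIC))
E
```

```text
9.9333 [574.55  23.37  54.64] [ 3.1362e+00 -2.4000e-03  1.7880e-01] [  3.5 -12.1   1.9]
ticks du 52.04 dv 0 score 0.583
marker du 78.74 dv 0 score 0.803
jawptr du -0.35 dv 0 score 0.812
side endblock y [ 4.1 38.3 48.3] fence y [44.6 56.5 70.1]
scene endblock y [21.4 35.  42.4] fence y [44.  53.9 63.9]
s1 (np.float64(10.161), np.int64(186), np.float64(127.59))
last (np.float64(10.308), np.int64(145), np.float64(127.93))
```

View pics/c3.png

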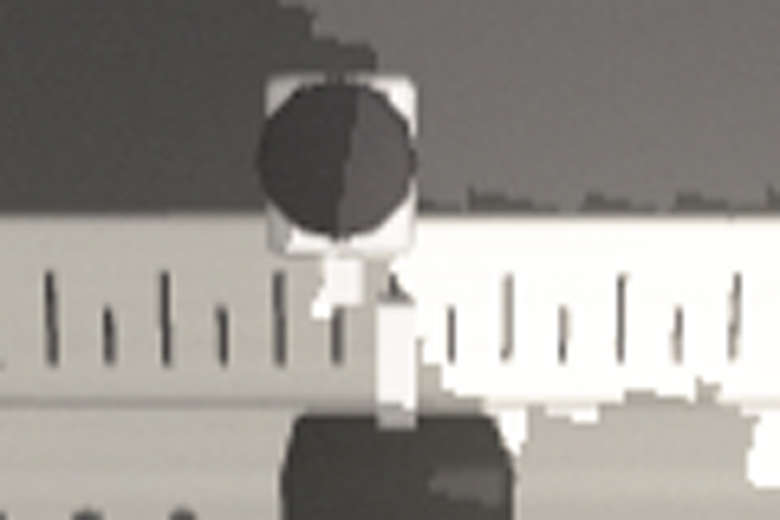

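In the crop the jaw pointer is at u≈397, the marker pointer at u≈344, and the ticks are 57 px per 5 mm, so about 4.4 mm remains. The vise angle is 10.3°, equal to the fence. I'll move 4 mm.

Request:
send_rows(targets=[[[0,-0.05,0],0],[[0,-0.1,0],0],[[0,-0.1,0],0],[[0,-0.1,0],0],[[0,-0.05,0],0],[[0,0,0],0],[[0,0,0],0],[[0,0,0],0]])

```text
clock: 10.75
eef_pos: [573.9, 27.1, 54.6]
eef_rot: [3.136, -0.002, 0.179]
ft_force: [3.4, -12.8, 1.5]
gripper_width: 8.5
gripper_force: 62.6
```

```bash
python3 trk.py
python3 - <<'E'
from h import *
import pickle
f=pickle.load(open('last.pkl','rb'))
save('c4.png',cv2.resize(f['frame'][115:165,220:300],(800,500),interpolation=cv2.INTER_CUBIC))
A=cv2.cvtColor(f['frame'],cv2.COLOR_RGB2GRAY)
print(A[132:164:2,246:276])
E
```

```text
10.75 [573.89  27.15  54.61] [ 3.1359e+00 -2.4000e-03  1.7880e-01] [  3.4 -12.8   1.5]
ticks du 76.1 dv 0 score 0.581
marker du 87.69 dv 0 score 0.805
jawptr du -0.01 dv 1 score 0.734
side endblock y [-1.6 38.  46.8] fence y [43.8 55.7 69.3]
scene endblock y [26.9 34.  42.1] fence y [43.8 54.1 64.5]
[[252 252 209 223 244 242 243 244 244 243 243 225 224 182 203 226 244 244
  244 244 245 246 246 243 223 253 253 253 253 253]
 [252 253 253 247 242 242 241 172 171 170 173 224 227 208 209 212 236 242
  242 242 243 243 242 242 253 253 253 253 253 253]
 [253 253 253 241 249 253 244 184 184 184 187 245 245 245 246 245 251 253
  253 253 250 247 253 253 253 253 253 253 253 253]
 [181 185 231 102 238 253 184 185 183 183 188 244 244 245 245 245 225 253
  253 253 197 154 253 253 253 253 253 253 253 253]
 [181 187 253 100 238 253 181 182 182 183 186 245 246 246 246 246 209 229
  253 253 197 155 253 253 253 253 253 253 253 253]
 [181 182 179  80 219 243 181 182 184 182 180 152 215 227 227 227 228 229
  253 253 197 155 253 253 253 253 253 253 253 170]
 [183 182 180  74 152 183 183 182 184 184 182 155
[... 501 characters left out ...]
237 246 246 247 246 246
  186 186 185 190 253 254 253 254 254 254 253 254]
 [180 181 180 180 180 181 180 180 180 179 181 182 220 231 246 246 247 246
  182 182 183 182 182 182 189 253 253 253 253 253]
 [159 160 160 162 158 160 161 160 160 160 160 161 164 166 164 165 166 165
  161 162 166 165 167 169 217 236 236 237 236 236]
 [141 116 117 117 117 117 118 118 119 117 118 120 156 165 165 166 164 164
  119 120 122 120 121 120 121 123 122 124 169 216]
 [ 63  62  60  60  63  63  63  61  62  63  66  67 115 139 139 139 139 138
   67  68  70  69  70  71  69  72  74  73  72  76]
 [ 62  60  61  62  62  63  61  64  63  65  64  65  64  66  67  67  68  67
   69  68  69  69  71  69  71  74  71  73  74  72]]
```

View pics/c4.png

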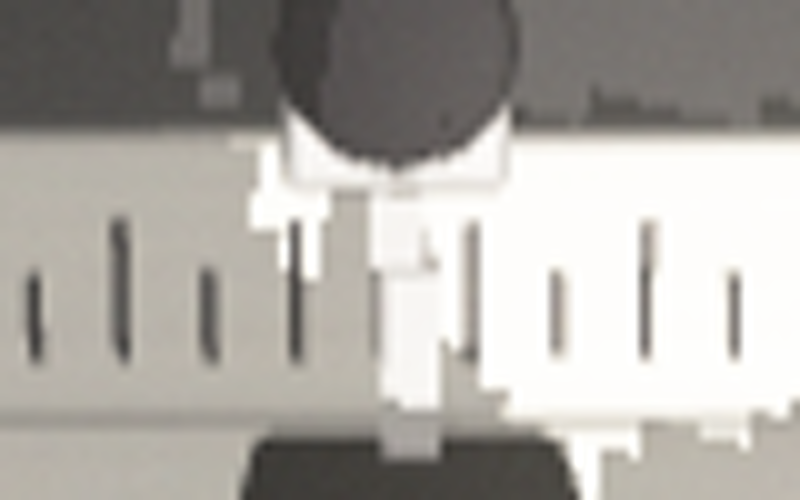

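In the crop the marker pointer is at px 257.0–262.6 and the jaw pointer at px 258.4–264.0. That is 1.45 px, or about 0.75 mm short.

Request:
send_rows(targets=[[[0,-0.04,0],0],[[0,-0.04,0],0],[[0,0,0],0],[[0,0,0],0],[[0,0,0],0],[[0,0,0],0]])

```text
clock: 11.4
eef_pos: [573.8, 27.8, 54.6]
eef_rot: [3.136, -0.002, 0.179]
ft_force: [3.8, -13.9, 1.9]
gripper_width: 9.0
gripper_force: 62.6
```

```bash
python3 trk.py; python3 ang.py
python3 - <<'E'
from h import *
import pickle
f=pickle.load(open('last.pkl','rb'))
save('c5.png',cv2.resize(f['frame'][115:165,220:300],(800,500),interpolation=cv2.INTER_CUBIC))
A=cv2.cvtColor(f['frame'],cv2.COLOR_RGB2GRAY)
print(A[133:162:2,252:270])
E
```

```text
11.4 [573.77  27.82  54.62] [ 3.1357e+00 -2.4000e-03  1.7880e-01] [  3.8 -13.9   1.9]
ticks du 129.97 dv -1 score 0.597
marker du 88.88 dv 0 score 0.806
jawptr du -0.74 dv 0 score 0.769
side endblock y [29.7 40.8 47.1] fence y [44.1 55.9 68.6]
scene endblock y [26.1 34.5 42.3] fence y [43.8 54.1 64.4]
s1 (np.float64(10.161), np.int64(186), np.float64(127.59))
last (np.float64(10.307), np.int64(136), np.float64(128.0))
[[227 227 215 216 217 217 222 224 212 212 214 226 227 227 227 229 227 229]
 [253 252 183 184 184 186 236 245 245 245 246 248 253 253 253 253 253 253]
 [253 242 182 182 183 185 235 245 244 245 245 248 253 253 253 236 138 253]
 [253 183 183 182 183 186 235 245 245 245 244 248 253 253 253 237 116 253]
 [252 180 182 182 182 185 229 235 235 235 235 240 253 253 253 236 114 253]
 [181 180 184 182 181 185 236 245 246 246 246 247 253 253 253 236 116 253]
 [182 183 183 182 182 185 236 246 246 246 246 246 253 253 253 237 113 253]
 [181 181 181 181 181 184 236 245 245 245 246 246 253 253 253 237 115 253]
 [181 181 181 181 181 185 236 246 245 246 246 245 182 184 183 217 109 253]
 [184 183 184 183 184 188 235 246 246 245 246 245 185 186 184 184 159 253]
 [180 181 181 182 183 185 236 246 246 246 246 245 182 182 184 182 186 245]
 [175 174 176 175 175 178 235 246 245 168 230 229 177 176 175 177 176 175]
 [146 145 146 145 145 150 235 246 245 164 164 164 147 149 156 157 155 157]
 [ 61  64  64  63  66  70 134 164 163 163 164 161  68  69  71  71  72  69]
 [ 64  64  64  65  64  65  75  75  77  76  77  78  69  68  69  69  70  70]]
```

View pics/c5.png

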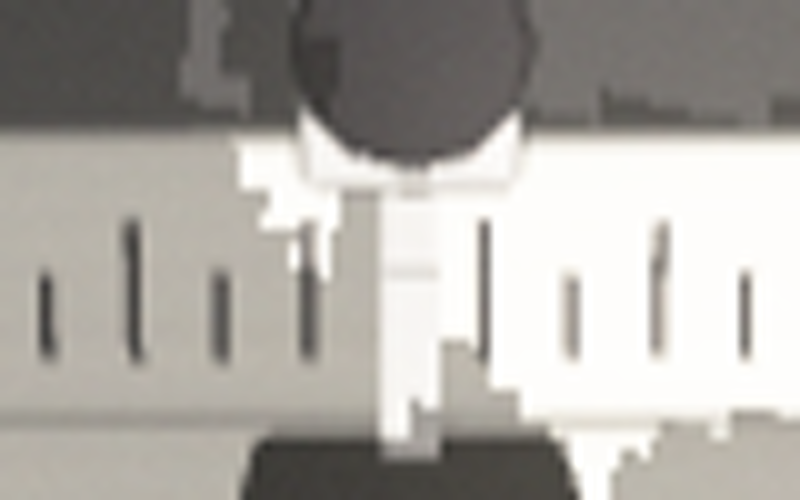

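The pointers line up edge to edge, both at px 258.2–264. The vise stands at 10.31° against the fence's 10.30°, pressed home by the spring, and the grip is holding.

```bash
python3 -c "
from station import arm
print(arm.finish_job())"
```

```text
the job is handed in; nothing more can be done
None
```

The vise is butted squarely against the fence. It was slid there with its jaws shut. The jaw is now held open at the width marker with the two pointers lined up, and the job is handed in.

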